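# Spring a locked key drawer with the release rod

### The job

The key to the small grey steel drawer unit is lost. Take the release rod out of its wooden stand, push it down through the slot in the top of the unit, feel for the hidden catch tab and press it down until the drawer springs ajar, never pushing the rod against the unit with more than 20 N. Then put the rod back in its stand, fully home, and leave the drawer ajar and the things around undisturbed.

Things in the scene. Friction and masses are not known exactly. Their poses are not given: they have to be found in the camera images.
- case: Drawer unit: fixed grey steel box, 170 mm (x) by 210 mm (y), 75 mm high, screwed to the bench. Origin: centre of its underside; x points away from the drawer front, z up. The drawer front, with a round brass lock, is its -x side. The slot is in its top face.
- slot (a point): Centre of the slot's mouth in the unit's top face, 30 mm from the box's centre towards the drawer front. Axes as the unit's: y along the slot, z up. The slot is 11 mm wide (x), 80 mm long (y), upright, through a 4 mm top plate, edges bevelled 1.5 mm.
- ledge (a point): Point right under the slot's centre, 20 mm below the top face, level with a flat rigid steel ledge that runs under the whole slot. One 13 mm gap (along y) breaks the ledge; the catch tab stands in it. The gap's middle is anywhere within 28 mm either way of this point along y: unknown, to be felt, and it stays put.
- tab (a joint): How far the catch tab is pressed down, m. Tab: 12 mm long (y), wider than the slot (x), flat top 5 mm above the ledge (15 mm under the top face). It only goes straight down, on a spring: 3.5 N at first to 6 N, plus about 1 N rubbing. It frees the drawer when 8 mm down (3 mm below the ledge) and has a hard stop at 11 mm. A rod partly over the ledge cannot press it that far.
- drawer (a joint): Opening of the drawer in m: 0 locked shut, 0.022 sprung fully ajar. A light spring drives it out to -x of the unit (about 4 N) as soon as the catch lets go; it stays there by itself, and the catch stays down under it.
- rod_center (a point): Centre of the release rod's handle. The rod stands upright: square aluminium handle 20 x 20 x 70 mm (faces along this point's x and y, z up along the rod), below it a round steel shaft 7 mm thick, 60 mm long, blunt flat tip. Whole rod 130 mm, 0.07 to 0.16 kg. This point is 95 mm above the tip and 35 mm above the handle's underside.
- rod_tip (a point): The lower end of the rod's shaft, on its axis, 95 mm below the handle's centre.
- stand_mouth (a point): Centre of the hole in the top face of the rod's stand, a fixed wooden block 54 x 54 mm and 70 mm high. The hole is 13 mm wide, upright, right through the block, with a 2 mm bevel. Fully home, the rod hangs with its shaft in the hole and the underside of its handle on the block's top, handle centre 35 mm above this point.
- padlock: Bystander: brass padlock standing on its body, 26 x 45 x 74 mm; origin at the centre of its underside.
- jar: Bystander: clear jar with a red lid, 60 mm wide, 70 mm tall; origin at the centre of its underside.
- cylinder: Bystander: steel door-lock cylinder, 65 x 17 x 33 mm; origin at the centre of its underside.
There are look-alikes about, which are no part of the job. Of the things shaped like the part that bears stand_mouth, the wooden one is meant. Of the things shaped like the part that bears rod_center, the aluminium one is meant.

How it is judged (in metres and radians):
On the way, in this order (a step that is already met when the one before it is completed fails the run):
1. the rod's tip is down in the slot, at least 8 mm under the unit's top, with the drawer still shut (z of rod_tip in the frame of slot between -0.04 and -0.008 m and horizontal distance between rod_tip and slot below 0.042 m and value of joint drawer below 0.004 m), for 0.1 s.
2. the drawer has sprung ajar with the rod in the slot (value of joint drawer above 0.015 m and z of rod_tip in the frame of slot below -0.004 m and horizontal distance between rod_tip and slot below 0.042 m), for 0.1 s.
At the end, for the whole second after the job is handed in: The drawer is at least 15 mm open; the rod hangs at rest in its stand, let go, tip down, within 8 mm of the hole's centre, leaning less than 5 degrees, its handle within 4 mm of resting on the block (value of joint drawer above 0.015 m and horizontal distance between rod_center and stand_mouth below 0.008 m and z of rod_center in the frame of stand_mouth below 0.039 m and z of rod_tip in the frame of stand_mouth below -0.05 m and angle between rod_center's own z axis and vertical below 0.09 rad and linear speed of rod below 0.02 m/s); the robot touches nothing.
It fails at once if the rod pushes on the drawer unit (or anything in it) with more than 20 N (contact force between rod and case above 20 N).
It fails at once if a bystander is moved by more than 20 mm (distance of any of padlock, jar, cylinder from where it was at the start of the episode above 0.02 m).
It also fails if it takes over 69 s, if anything falls off the work surface, if the arm or the gripper's body presses on something with over 40 N, if the wrist force passes 120 N, or if a joint passes its speed limit or range.

### The arm

A 6-joint arm with a two-finger parallel gripper is mounted at the origin on the work surface. World frame = base frame: x ahead of the robot, y to its left, z up, the work surface at z = 0. Lengths are in mm, angles in rad, forces in N, time in s.
With the tool pointing down it reaches from about 325 to 925 mm from the base axis. Payload 3.1 kg.
Tool frame: the origin (TCP) lies at the very end of the fingers, on their centre line; the grasp point (between the pads) lies 19 mm behind it (robot.pinch_z is the distance from the TCP to the grasp point, in mm); x points along the fingers, z is the direction in which the jaws open and shut, and the axes are right-handed (so a half turn about x gives the same grasp; the last joint's range is limited). The gripper opens to 85 mm and grips with 20 to 120 N. Pads are 22 mm wide; open, the fingers measure 114 mm over their backs; the gripper's body (76 mm by 85 mm) begins 54 mm behind the grasp point. The pads swing forward as they close: fully open they stand 13 mm farther back than shut.
Start: joints at [1.171, 0.217, 1.613, -0, 1.311, -0.112], TCP at [177.383, 599.312, 231.3] pointing down, gripper open.
Joint ranges: [-2.75, 2.75], [-0.78, 2.1], [0.31, 2.55], [-1.13, 4.27], [0.13, 2.63], [-2.58, 2.58]. Speed limits (rad/s): [2.79, 2.79, 3.14, 3.14, 3.14, 3.14].

### API

Orientations are given as a rotation vector (axis times angle).
In Python, from bench import monitor, viewer, robot gives the robot as it stands. The module is installed in compiled form; this text tells all that it offers.
- The arm moves only by the tool move_arm, never from a script. Its arguments are lists of equal length, an entry for each row: "dr": the turn, a rotation vector about the tool's x, y, z in rad, a list of three; "xyz": the shift along the tool's x, y, z in m, a list of three; "grip": the opening in per cent of the stroke, from 0 (shut) to 100 (fully open). In form: {"dr": [[ax, ay, az], ...], "xyz": [[tx, ty, tz], ...], "grip": [grip, ...]}. A call has exactly 10 rows; each row shifts and turns the commanded pose from where the row before left it, along the tool's axes as they then stand; what a row does not reach is not made up. A row lasts 1/12 s, in which the tool goes at most 41.7 mm and 7.16 degrees, less where a joint would pass 70% of its speed; a pose out of reach is approached as far as the arm can. A call with a gripper value outside its range is refused whole. The fingers move at their own pace and stop on an object; the grip force is fixed at half the most. Time passes only in rows, so rows that do not move let the fingers close, or fill a call up. It gives the time, the measured TCP pose, the force and the opening at its end, in the units of the state.
- monitor.sense(): the state, without advancing time (a new reading comes with each control period).
- viewer.grab_frame(name): name is "side" or "top"; returns (picture, depth): 400x640x3 uint8, blue, green, red; 400x640 float32, mm along the optical axis (not along the pixel's ray), 0 where there is no reading.
- viewer.get_calibration(name): a dict with "K" (3x3 intrinsics, pixels), "world_to_cam" (4x4, takes a point from world to camera coordinates). Camera axes: x right, y down, z forward; pixel columns grow to the right and rows downward; lengths in mm; the calibration is good to about 2 mm. A picture is of the moment at which its call begins. get_calibration takes no time and is no camera call.
- robot.finish_job(): hands the job in, once; it reports no verdict.
The state is a dict: "time": time; "qpos": joint angles; "joint_vel": joint speeds; "joint_efforts": joint torques, N m; "ee_pos": TCP position; "tool_rot": TCP orientation; "force": force on the tool from outside, world axes, zero at the start; "wrist_torque": the same for the moment, N m; "width": finger opening in mm.
Only numpy, scipy, OpenCV 4.12 (cv2) and the standard library are available. Lean on these libraries where they do the work, as an engineer would, in place of code of your own. Each camera call takes 0.05 s, during which the arm holds its last target. There are 200 camera calls.

## Working session

There is one attempt and no reset: what is moved stays moved. The work goes in short steps, Python scripts to look and compute and a tool call to move; the robot and the scene stay as the last step left them, time stands still between calls to the robot, and variables do not carry over. Pictures are saved under pics/ and viewed, about 8 in all and at most 12, crops included, and the job is handed in when it is done.

Besides the shell and the picture viewer there is one more tool, called after "Call:" as a command line: name --argument value ..., lists and objects as JSON in quotes. move_arm: Moves the arm, as the interface text tells. Its arguments: {"type":"object","properties":{"dr":{"type":"array"},"xyz":{"type":"array"},"grip":{"type":"array"}},"required":["dr","xyz","grip"]}

```bash
mkdir -p pics; python3 - <<'E'
from bench import monitor, viewer, robot
import cv2,numpy as np
for n in("side","top"):
    p,d=viewer.grab_frame(n);cv2.imwrite(f"pics/{n}0.png",p);np.save(f"pics/{n}0.npy",d)
    c=viewer.get_calibration(n);print(n,np.round(c["K"],1).tolist(),np.round(c["world_to_cam"],3).tolist(),(d>0).mean())
print(monitor.sense(),robot.pinch_z)
E
```

```text
side [[409.8, 0.0, 315.6], [0.0, 409.8, 202.1], [0.0, 0.0, 1.0]] [[0.716, -0.698, -0.005, -499.563], [-0.484, -0.491, -0.724, 286.516], [0.503, 0.52, -0.69, 737.326], [0.0, 0.0, 0.0, 1.0]] 0.99603125
top [[389.8, 0.0, 328.6], [0.0, 389.8, 202.9], [0.0, 0.0, 1.0]] [[0.014, -1.0, 0.026, -146.136], [-0.992, -0.017, -0.125, 595.983], [0.126, -0.024, -0.992, 791.574], [0.0, 0.0, 0.0, 1.0]] 0.996
{'time': 0.1, 'qpos': array([ 1.17079214e+00,  2.17662708e-01,  1.61480072e+00,  3.12992575e-06,
        1.31127843e+00, -1.12193550e-01]), 'joint_vel': array([-0.00055594,  0.000594  , -0.00323361,  0.0003829 , -0.00254055,
        0.00062856]), 'joint_efforts': array([-1.53991659e-03, -3.98076010e+01, -3.04969954e+01, -2.47324724e-04,
        4.31651031e-03, -8.73892958e-06]), 'ee_pos': array([177.09380906, 598.61720898, 230.09464298]), 'tool_rot': array([-0.99578479,  1.33362255,  0.99398489]), 'force': array([ 0.68145544,  0.51441198, -0.34960149]), 'wrist_torque': array([0.01910134, 0.00994039, 0.03415052]), 'width': 85.55938531152395} 18.700000000000003
```

View pics/top0.png

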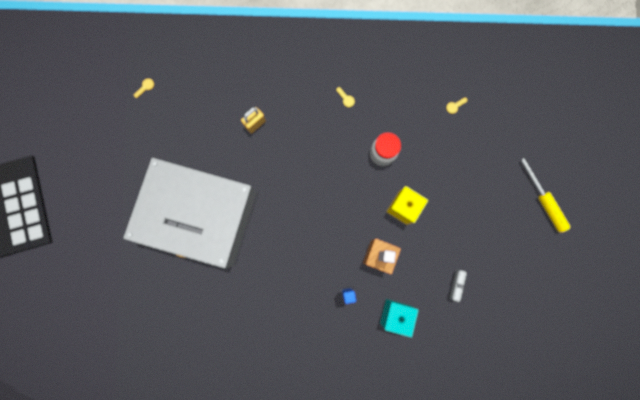

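View pics/side0.png

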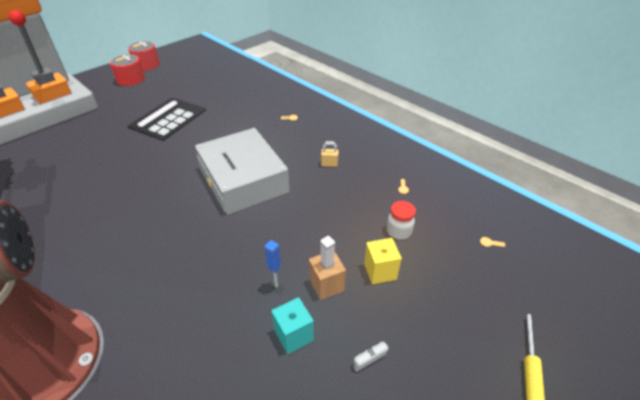

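Top view: the case is at about (190,212) with the slot at (183,227). The wooden stand holding the aluminium rod is at (385,257). The yellow (408,205) and teal (401,319) blocks and the blue rod (349,297) are look-alikes. The jar is at (386,148), the cylinder at (459,286) and the padlock at (253,120).

```bash
cat > h.py <<'E'
import cv2,numpy as np
from bench import monitor,viewer,robot
from scipy.spatial.transform import Rotation as R
def cal(n):
    c=viewer.get_calibration(n);return np.array(c["K"]),np.array(c["world_to_cam"])
def onplane(n,uv,z):
    K,T=cal(n);uv=np.atleast_2d(uv).astype(float)
    r=np.c_[uv,np.ones(len(uv))]@np.linalg.inv(K).T@T[:3,:3]
    o=-T[:3,:3].T@T[:3,3]
    return o+r*((z-o[2])/r[:,2])[:,None]
def cloud(n,d):
    K,T=cal(n);v,u=np.indices(d.shape)
    r=np.stack([u,v,np.ones_like(u)],-1)@np.linalg.inv(K).T*d[...,None]
    return (r-T[:3,3])@T[:3,:3]
def proj(n,P):
    K,T=cal(n);p=np.atleast_2d(P)@T[:3,:3].T+T[:3,3];p=p@K.T;return p[:,:2]/p[:,2:]
def rect(P):
    (c,s,a)=cv2.minAreaRect(P[:,:2].astype(np.float32));return np.round(c,1),np.round(s,1),round(a,1)
E
python3 - <<'E'
from h import *
for n in("top","side"):
    im=cv2.imread(f"pics/{n}0.png");d=np.load(f"pics/{n}0.npy");C=cloud(n,d)
    hsv=cv2.cvtColor(im,cv2.COLOR_BGR2HSV);H,S,V=cv2.split(hsv)
    Z=C[...,2];ok=d>0
    # case top: gray, z~75, big component
    def big(m,z,name,near=None):
        k,l,s,c=cv2.connectedComponentsWithStats(m.astype(np.uint8))
        i=1+np.argmax(s[1:,4]); v,u=np.nonzero(l==i)
        ct,_=cv2.findContours((l==i).astype(np.uint8),0,2)
        P=onplane(n,np.vstack(ct)[:,0],z);print(n,name,s[i,4],rect(P),"medz",np.median(Z[v,u]).round(1),c[i].round(1));return l==i
    m=big((S<40)&(V>100)&ok&(abs(Z-75)<12)&(C[...,1]<650),75,"case")
    hull=cv2.morphologyEx(m.astype(np.uint8),cv2.MORPH_CLOSE,np.ones((15,15)))
    big((hull>0)&(V<120),75,"slot")
    or_=(H>5)&(H<19)&(S>90)&(V>80)&ok
    big(or_&(abs(Z-70)<8)&(C[...,1]<300),70,"woodtop")
    wt=or_&(abs(Z-70)<8)
    big((S<50)&(V>120)&ok&(abs(Z-140)<12),140,"handletop")
    for nm,m in(("blue",(H>105)&(H<125)&(S>120)),("red",((H<5)|(H>174))&(S>150)),("yel",(H>26)&(H<33)&(S>180)),("teal",(H>80)&(H<96)&(S>150))):
        m=m&ok&(Z>20)&(Z<170)&(abs(C[...,1])<400)
        if m.sum():print(n,nm,m.sum(),np.round([C[m].min(0),np.median(C[m],0),C[m].max(0)]).tolist())
E
```

```text
top case 8686 (array([571.7, 147.1]), array([213.1, 170. ]), 74.9) medz 75.4 [188.  211.7]
top slot 11 (array([551.9, 189.6]), array([5.4, 6.2]), 66.9) medz 55.8 [166.2 220.7]
top woodtop 519 (array([ 489. , -246.9]), array([55.2, 54. ]), 69.4) medz 70.3 [380.8 255.2]
top handletop 120 (array([ 487.7, -246.4]), array([20.4, 20.1]), 89.6) medz 139.8 [388.6 256. ]
top blue 159 [[403.0, -186.0, 67.0], [416.0, -174.0, 129.0], [425.0, -164.0, 134.0]]
top red 489 [[694.0, -286.0, 42.0], [719.0, -257.0, 70.0], [746.0, -234.0, 74.0]]
top yel 751 [[559.0, -338.0, 24.0], [595.0, -301.0, 70.0], [631.0, -266.0, 74.0]]
top teal 930 [[332.0, -316.0, 20.0], [366.0, -279.0, 70.0], [397.0, -250.0, 75.0]]
side case 3560 (array([566. , 140.3]), array([224.5, 172.5]), 74.9) medz 74.4 [240.3 161. ]
side slot 8 (array([536.5, 138.6]), array([27.8,  2.2]), 75.1) medz 54.4 [231.  164.1]
side woodtop 478 (array([ 484. , -250.5]), array([59.1, 56.6]), 69.4) medz 69.6 [326.2 268.9]
side handletop 286 (array([296.9, 910.8]), array([ 70.9, 104.1]), 89.0) medz 139.9 [16.2 70.7]
side blue 352 [[399.0, -189.0, 66.0], [406.0, -184.0, 108.0], [421.0, -167.0, 132.0]]
side red 353 [[690.0, -285.0, 58.0], [714.0, -261.0, 70.0], [743.0, -235.0, 74.0]]
side teal 1272 [[329.0, -317.0, 20.0], [356.0, -295.0, 69.0], [390.0, -253.0, 73.0]]
```

```bash
python3 - <<'E'
from h import *
s=monitor.sense();M=R.from_rotvec(s['tool_rot']).as_matrix();print(np.round(M,4).tolist())
t=cv2.imread("pics/top0.png");sd=cv2.imread("pics/side0.png")
f=lambda i,c,r:cv2.resize(i[c[1]-r:c[1]+r,c[0]-r:c[0]+r],(390,390),interpolation=cv2.INTER_CUBIC)
cv2.imwrite("pics/m1.png",np.hstack([f(t,(386,257),26),f(sd,(327,260),38)]))
g=cv2.cvtColor(t,cv2.COLOR_BGR2GRAY).astype(float)
# slot, darkness-weighted
w=np.clip(125-g[215:240,155:212],0,None)
m=w>15;v,u=np.nonzero(m);P=onplane("top",np.c_[u+155,v+215],75)
print(rect(P),np.average(P,0,weights=w[m]).round(1),m.sum())
ct=cv2.findContours((cv2.inRange(t[...,:3],(130,140,140),(255,255,255))[145:280,115:265]),0,2)[0]
c=max(ct,key=cv2.contourArea)[:,0]+[115,145];print(rect(onplane("top",c,75)))
E
```

```text
[[-0.0008, -0.9589, 0.2839], [-0.002, 0.2839, 0.9589], [-1.0, 0.0002, -0.0021]]
(array([549.7, 178.7]), array([26.3,  4.6]), 81.4) [550.5 185.   75. ] 10
(array([571. , 148.2]), array([212.5, 173.1]), 74.9)
```

View pics/m1.png

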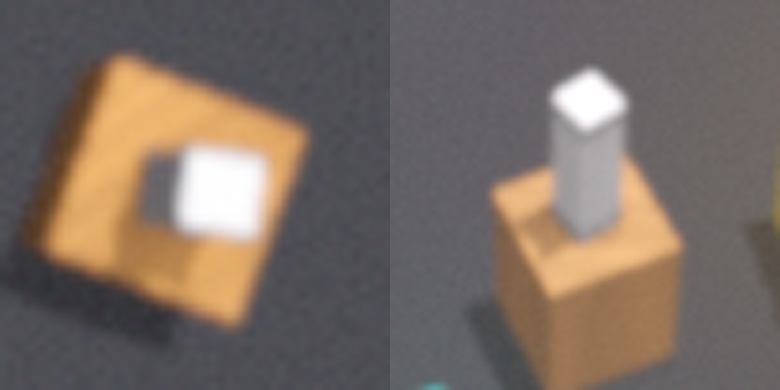

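The crop shows the handle square standing centred on the wooden block, its faces nearly along world x/y. Next I'll move over the stand.

Call:
move_arm --dr '[[0, 0, 0], [0, 0, 0], [0, 0, 0], [0, 0, 0], [0, 0, 0], [0, 0, 0], [0, 0, 0], [0, 0, 0], [0, 0, 0], [0, 0, 0]]' --xyz '[[0, -0.0215, -0.029], [0, -0.0215, -0.029], [0, -0.0215, -0.029], [0, -0.0215, -0.029], [0, -0.0215, -0.029], [0, -0.0215, -0.029], [0, -0.0215, -0.029], [0, -0.0215, -0.029], [0, -0.0215, -0.029], [0, -0.0215, -0.029]]' --grip '[100, 100, 100, 100, 100, 100, 100, 100, 100, 100]'

```text
time: 0.93
ee_pos: [301.0, 258.4, 230.9]
tool_rot: [-0.995, 1.332, 0.995]
force: [0.7, -0.6, 0.2]
width: 85.1
```

Call:
move_arm --dr '[[0, 0, 0], [0, 0, 0], [0, 0, 0], [0, 0, 0], [0, 0, 0], [0, 0, 0], [0, 0, 0], [0, 0, 0], [0, 0, 0], [0, 0, 0]]' --xyz '[[0, -0.0215, -0.029], [0, -0.0215, -0.029], [0, -0.0215, -0.029], [0, -0.0215, -0.029], [0, -0.0215, -0.029], [0, -0.0215, -0.029], [0, -0.0215, -0.029], [0, -0.0215, -0.029], [0, -0.0215, -0.029], [0, -0.0215, -0.029]]' --grip '[100, 100, 100, 100, 100, 100, 100, 100, 100, 100]'

```text
time: 1.77
ee_pos: [424.9, -80.7, 231.0]
tool_rot: [-0.994, 1.332, 0.994]
force: [-0.1, 0.3, 0.7]
width: 85.6
```

Call:
move_arm --dr '[[0, 0, 0], [0, 0, 0], [0, 0, 0], [0, 0, 0], [0, 0, 0], [-0.084, 0, 0], [-0.084, 0, 0], [-0.085, 0, 0], [0, 0, 0], [0, 0, 0]]' --xyz '[[0, -0.0215, -0.029], [0, -0.0215, -0.029], [0, -0.0215, -0.029], [0, -0.0215, -0.029], [0, -0.0215, -0.0263], [0, 0, 0], [0, 0, 0], [0, 0, 0], [0, 0, 0], [0, 0, 0]]' --grip '[100, 100, 100, 100, 100, 100, 100, 100, 100, 100]'

```text
time: 2.6
ee_pos: [487.4, -245.7, 230.7]
tool_rot: [-1.181, 1.227, 1.183]
force: [-0.1, -0.3, 0.4]
width: 85.4
```

```bash
cat > w.py <<'E'
from h import *
import sys
s=monitor.sense();M=R.from_rotvec(s['tool_rot']).as_matrix()
print(round(s['time'],2),s['ee_pos'].round(2),"x",M[:,0].round(4),"yawz",np.degrees(np.arctan2(M[1,2],M[0,2])).round(2),"F",s['force'].round(2),"w",round(s['width'],1))
if len(sys.argv)>3:
    t=np.array(list(map(float,sys.argv[1:4])));print("tool delta mm",(M.T@(t-s['ee_pos'])).round(2))
E
python3 w.py 488.3 -246.8 92
```

```text
2.6 [ 487.41 -245.69  230.73] x [-9.e-04  6.e-04 -1.e+00] yawz 87.88 F [-0.11 -0.28  0.36] w 85.4
tool delta mm [138.73  -1.06  -1.16]
```

Call:
move_arm --dr '[[0, 0, 0], [0, 0, 0], [0, 0, 0], [0, 0, 0], [0, 0, 0], [0, 0, 0], [0, 0, 0], [0, 0, 0], [0, 0, 0], [0, 0, 0]]' --xyz '[[0.02, -0.001, -0.001], [0.02, 0, 0], [0.02, 0, 0], [0.02, 0, 0], [0.02, 0, 0], [0.015, 0, 0], [0.013, 0, 0], [0.01, 0, 0], [0, 0, 0], [0, 0, 0]]' --grip '[100, 100, 100, 100, 100, 100, 100, 100, 100, 100]'

```text
time: 3.43
ee_pos: [488.4, -246.5, 92.9]
tool_rot: [-1.182, 1.226, 1.184]
force: [0.3, 0.7, -0.5]
width: 85.4
```

Call:
move_arm --dr '[[0, 0, 0], [0, 0, 0], [0, 0, 0], [0, 0, 0], [0, 0, 0], [0, 0, 0], [0, 0, 0], [0, 0, 0], [0, 0, 0], [0, 0, 0]]' --xyz '[[0, 0, 0], [0, 0, 0], [0, 0, 0], [0, 0, 0], [0, 0, 0], [0, 0, 0], [0, 0, 0], [0, 0, 0], [0, 0, 0], [0, 0, 0]]' --grip '[10, 10, 10, 10, 10, 10, 10, 10, 10, 10]'

```text
time: 4.27
ee_pos: [489.2, -247.2, 93.9]
tool_rot: [-1.184, 1.225, 1.182]
force: [-0.4, 0.1, 4.4]
width: 18.9
```

```bash
python3 w.py
```

```text
4.27 [ 489.19 -247.2    93.95] x [ 1.e-03 -7.e-04 -1.e+00] yawz 88.0 F [-0.35  0.09  4.39] w 18.9
```

Call:
move_arm --dr '[[0, 0, 0], [0, 0, 0], [0, 0, 0], [0, 0, 0], [0, 0, 0], [0, 0, 0], [0, 0, 0], [0.076, 0, 0], [0.076, 0, 0], [0.075, 0, 0]]' --xyz '[[-0.005, 0, 0], [-0.015, 0, 0], [-0.02, 0, 0], [-0.02, 0, 0], [-0.02, 0, 0], [-0.02, 0, 0], [-0.01, 0, 0], [0, 0, 0], [0, 0, 0], [0, 0, 0]]' --grip '[10, 10, 10, 10, 10, 10, 10, 10, 10, 10]'

```text
time: 5.1
ee_pos: [488.1, -246.5, 202.6]
tool_rot: [-1.01, 1.324, 1.013]
force: [-0.6, 0.2, -1.3]
width: 18.9
```

Call:
move_arm --dr '[[0, 0, 0], [0, 0, 0], [0, 0, 0], [0, 0, 0], [0, 0, 0], [0, 0, 0], [0, 0, 0], [0, 0, 0], [0, 0, 0], [0, 0, 0]]' --xyz '[[0, 0.002, 0.02], [0, 0.004, 0.03], [0, 0.004, 0.03], [0, 0.004, 0.03], [0, 0.004, 0.03], [0, 0.004, 0.03], [0, 0.004, 0.03], [0, 0.004, 0.03], [0, 0.004, 0.03], [0, 0.004, 0.03]]' --grip '[10, 10, 10, 10, 10, 10, 10, 10, 10, 10]'

```text
time: 5.93
ee_pos: [526.1, 44.6, 202.1]
tool_rot: [-1.013, 1.323, 1.016]
force: [0.4, -0.3, -0.3]
width: 19.3
```

```bash
python3 w.py 542.5 155.4 190
```

```text
5.93 [526.1   44.62 202.13] x [-2.1e-03  1.0e-04 -1.0e+00] yawz 75.0 F [ 0.38 -0.28 -0.34] w 19.3
tool delta mm [ 12.1   12.81 111.25]
```

Call:
move_arm --dr '[[0, 0, 0], [0, 0, 0], [0, 0, 0], [0, 0, 0], [0, 0, 0], [0, 0, 0], [0, 0, 0], [0, 0, 0], [0, 0, 0], [0, 0, 0]]' --xyz '[[0, 0.002, 0.03], [0, 0.003, 0.03], [0.004, 0.003, 0.025], [0.004, 0.003, 0.017], [0.004, 0.002, 0.009], [0, 0, 0], [0, 0, 0], [0, 0, 0], [0, 0, 0], [0, 0, 0]]' --grip '[10, 10, 10, 10, 10, 10, 10, 10, 10, 10]'

```text
time: 6.77
ee_pos: [543.5, 152.6, 191.6]
tool_rot: [-1.013, 1.322, 1.013]
force: [0.6, 0.5, -1.0]
width: 19.5
```

```bash
python3 w.py; python3 - <<'E'
from h import *
s=monitor.sense();e=s['ee_pos']
out=[]
for n in("top","side"):
    p,d=viewer.grab_frame(n);cv2.imwrite(f"pics/{n}1.png",p);np.save(f"pics/{n}1.npy",d)
    u,v=proj(n,[e[0],e[1],e[2]-84])[0];print(n,u,v)
    a=int(u)-45;b=int(v)-45
    out.append(cv2.resize(p[b:b+90,a:a+90],(400,400),interpolation=cv2.INTER_CUBIC));print(a,b)
cv2.imwrite("pics/m2.png",np.hstack(out))
E
```

```text
6.77 [543.47 152.57 191.6 ] x [ 4.e-04 -2.e-04 -1.e+00] yawz 74.91 F [ 0.63  0.49 -0.96] w 19.5
top 178.6953635796535 224.0868994402331
133 179
side 227.8966786344522 149.93578702939718
182 104
```

View pics/m2.png

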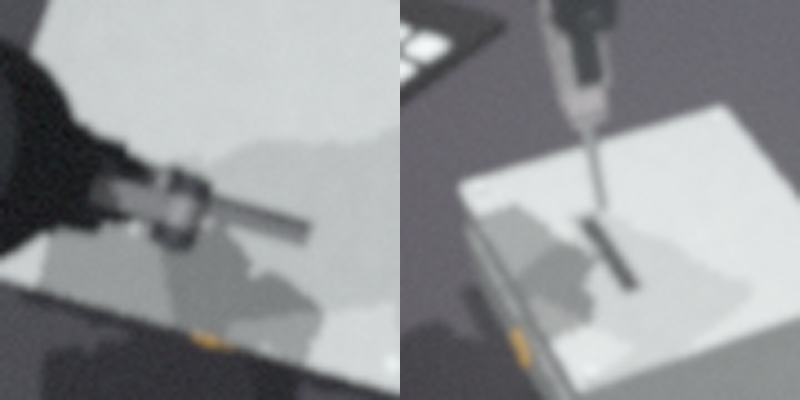

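Left: the gripper hides the shaft and the slot runs to crop (310,235). Right: the tip is at crop (603,208), px (227.7,150.8), within a pixel of the prediction, and the slot centre is at px (229,161). Next I'll measure the slot in the clean pictures.

```bash
python3 - <<'E'
from h import *
for n,(a,b,c,d) in (("top",(155,214,212,240)),("side",(216,146,242,176))):
    g=cv2.cvtColor(cv2.imread(f"pics/{n}0.png"),cv2.COLOR_BGR2GRAY)[b:d,a:c].astype(float)
    bg=np.median(g);w=np.clip(bg-g-20,0,None);w[w<15]=0
    k,l,s,_=cv2.connectedComponentsWithStats((w>0).astype(np.uint8));i=1+np.argmax(s[1:,4]);w[l!=i]=0
    v,u=np.nonzero(w);P=onplane(n,np.c_[u+a,v+b],75)
    m=np.average(P[:,:2],0,weights=w[v,u]);C=np.cov(P[:,:2].T,aweights=w[v,u]);e=np.linalg.eigh(C)[1][:,1]
    q=(P[:,:2]-m)@e
    print(n,bg,g.min(),len(v),"c",m.round(1),"mid",(m+e*(q.max()+q.min())/2).round(1),"yaw",np.degrees(np.arctan2(e[1],e[0])).round(1),"len",(q.max()-q.min()).round(1))
print("tip side ray at z107.6",onplane("side",[227.7,150.8],107.6).round(1))
E
```

```text
top 208.0 86.0 248 c [543.5 158.3] mid [543.  156.1] yaw 75.1 len 80.9
side 220.0 110.0 89 c [540.8 154.3] mid [540.9 154.9] yaw 75.0 len 78.8
tip side ray at z107.6 [[541.  150.  107.6]]
```

Call:
move_arm --dr '[[0, 0, 0], [0, 0, 0], [0, 0, 0], [0, 0, 0], [0, 0, 0], [0, 0, 0], [0, 0, 0], [0, 0, 0], [0, 0, 0], [0, 0, 0]]' --xyz '[[0.006, 0.0013, 0.0037], [0.006, 0, 0], [0.006, 0, 0], [0.006, 0, 0], [0.004, 0, 0], [0.002, 0, 0], [0, 0, 0], [0, 0, 0], [0, 0, 0], [0, 0, 0]]' --grip '[10, 10, 10, 10, 10, 10, 10, 10, 10, 10]'

```text
time: 7.7
ee_pos: [543.3, 157.6, 161.8]
tool_rot: [-1.014, 1.321, 1.014]
force: [0.0, 0.3, -0.7]
width: 19.5
```

Call:
move_arm --dr '[[0, 0, 0], [0, 0, 0], [0, 0, 0], [0, 0, 0], [0, 0, 0], [0, 0, 0], [0, 0, 0], [0, 0, 0], [0, 0, 0], [0, 0, 0]]' --xyz '[[0.0005, 0, 0], [0.0005, 0, 0], [0.0005, 0, 0], [0.0005, 0, 0], [0.0005, 0, 0], [0.0005, 0, 0], [0.0005, 0, 0], [0.0005, 0, 0], [0, 0, 0], [0, 0, 0]]' --grip '[10, 10, 10, 10, 10, 10, 10, 10, 10, 10]'

```text
time: 8.53
ee_pos: [542.9, 157.6, 157.2]
tool_rot: [-1.014, 1.322, 1.014]
force: [-0.9, -0.2, -1.1]
width: 19.4
```

```bash
python3 w.py 543.2 156.5 154
```

```text
8.53 [542.89 157.57 157.22] x [-2.e-04 -0.e+00 -1.e+00] yawz 75.0 F [-0.9  -0.18 -1.15] w 19.4
tool delta mm [ 3.22 -0.58 -0.95]
```

Call:
move_arm --dr '[[0, 0, 0], [0, 0, 0], [0, 0, 0], [0, 0, 0], [0, 0, 0], [0, 0, 0], [0, 0, 0], [0, 0, 0], [0, 0, 0], [0, 0, 0]]' --xyz '[[0.0005, -0.0004, 0], [0.0005, 0, 0], [0.0005, 0, 0], [0.0005, 0, 0], [0.0005, 0, 0], [0.0005, 0, 0], [0.0005, 0, 0], [0.0005, 0, 0], [0, 0, 0], [0, 0, 0]]' --grip '[10, 10, 10, 10, 10, 10, 10, 10, 10, 10]'

```text
time: 9.37
ee_pos: [543.3, 157.5, 153.3]
tool_rot: [-1.014, 1.322, 1.014]
force: [0.3, 0.7, -1.5]
width: 19.2
```

Call:
move_arm --dr '[[0, 0, 0], [0, 0, 0], [0, 0, 0], [0, 0, 0], [0, 0, 0], [0, 0, 0], [0, 0, 0], [0, 0, 0], [0, 0, 0], [0, 0, 0]]' --xyz '[[0.0005, 0, 0], [0.0005, 0, 0], [0.0005, 0, 0], [0.0005, 0, 0], [0.0005, 0, 0], [0.0005, 0, 0], [0.0005, 0, 0], [0.0005, 0, 0], [0, 0, 0], [0, 0, 0]]' --grip '[10, 10, 10, 10, 10, 10, 10, 10, 10, 10]'

```text
time: 10.2
ee_pos: [543.3, 157.5, 149.2]
tool_rot: [-1.014, 1.322, 1.014]
force: [0.2, -0.3, -0.3]
width: 19.2
```

Call:
move_arm --dr '[[0, 0, 0], [0, 0, 0], [0, 0, 0], [0, 0, 0], [0, 0, 0], [0, 0, 0], [0, 0, 0], [0, 0, 0], [0, 0, 0], [0, 0, 0]]' --xyz '[[0.001, 0, 0], [0.001, 0, 0], [0.001, 0, 0], [0.001, 0, 0], [0.0005, 0, 0], [0.0005, 0, 0], [0.0005, 0, 0], [0.0005, 0, 0], [0, 0, 0], [0, 0, 0]]' --grip '[10, 10, 10, 10, 10, 10, 10, 10, 10, 10]'

```text
time: 11.03
ee_pos: [543.3, 157.5, 143.3]
tool_rot: [-1.014, 1.322, 1.014]
force: [-0.7, -0.5, -1.4]
width: 19.1
```

Call:
move_arm --dr '[[0, 0, 0], [0, 0, 0], [0, 0, 0], [0, 0, 0], [0, 0, 0], [0, 0, 0], [0, 0, 0], [0, 0, 0], [0, 0, 0], [0, 0, 0]]' --xyz '[[0.0005, 0, 0], [0.0005, 0, 0], [0.0005, 0, 0], [0, 0, 0], [0, 0, 0], [0, 0, 0], [0, 0, 0], [0, 0, 0], [0, 0, 0], [0, 0, 0]]' --grip '[10, 10, 10, 10, 10, 10, 10, 10, 10, 10]'

```text
time: 11.87
ee_pos: [543.3, 157.5, 141.8]
tool_rot: [-1.014, 1.322, 1.014]
force: [-0.6, 0.6, -1.0]
width: 19.3
```

Call:
move_arm --dr '[[0, 0, 0], [0, 0, 0], [0, 0, 0], [0, 0, 0], [0, 0, 0], [0, 0, 0], [0, 0, 0], [0, 0, 0], [0, 0, 0], [0, 0, 0]]' --xyz '[[-0.006, 0, 0], [0, 0, 0.006], [0, 0, 0.006], [0, 0, 0.006], [0.001, 0, 0], [0.001, 0, 0], [0.002, 0, 0], [0.001, 0, 0], [0.001, 0, 0], [0, 0, 0]]' --grip '[10, 10, 10, 10, 10, 10, 10, 10, 10, 10]'

```text
time: 12.7
ee_pos: [548.1, 174.9, 142.4]
tool_rot: [-1.014, 1.321, 1.014]
force: [-2.0, 1.1, 3.6]
width: 19.7
```

```bash
python3 w.py
```

```text
12.7 [548.14 174.94 142.42] x [ 2.e-04  5.e-04 -1.e+00] yawz 74.98 F [-1.97  1.08  3.6 ] w 19.7
```

Call:
move_arm --dr '[[0, 0, 0], [0, 0, 0], [0, 0, 0], [0, 0, 0], [0, 0, 0], [0, 0, 0], [0, 0, 0], [0, 0, 0], [0, 0, 0], [0, 0, 0]]' --xyz '[[0.0005, 0, 0], [0.0005, 0, 0], [0.0005, 0, 0], [0.0005, 0, 0], [0.0005, 0, 0], [0.0005, 0, 0], [0.0005, 0, 0], [0.0003, 0, 0], [0, 0, 0], [0, 0, 0]]' --grip '[10, 10, 10, 10, 10, 10, 10, 10, 10, 10]'

```text
time: 13.53
ee_pos: [548.2, 174.9, 138.6]
tool_rot: [-1.014, 1.321, 1.014]
force: [-1.5, 0.2, 7.1]
width: 19.0
```

```bash
python3 w.py
```

```text
13.53 [548.22 174.95 138.61] x [ 3.e-04  1.e-04 -1.e+00] yawz 75.0 F [-1.49  0.21  7.1 ] w 19.0
```

Call:
move_arm --dr '[[0, 0, 0], [0, 0, 0], [0, 0, 0], [0, 0, 0], [0, 0, 0], [0, 0, 0], [0, 0, 0], [0, 0, 0], [0, 0, 0], [0, 0, 0]]' --xyz '[[0.0002, 0, 0], [0.0002, 0, 0], [0.0002, 0, 0], [0.0001, 0, 0], [0, 0, 0], [0, 0, 0], [0, 0, 0], [0, 0, 0], [0, 0, 0], [0, 0, 0]]' --grip '[10, 10, 10, 10, 10, 10, 10, 10, 10, 10]'

```text
time: 14.37
ee_pos: [548.3, 174.9, 138.4]
tool_rot: [-1.014, 1.321, 1.014]
force: [-2.6, 1.4, 9.3]
width: 19.5
```

```bash
python3 w.py
```

```text
14.37 [548.32 174.94 138.41] x [ 5.e-04  1.e-04 -1.e+00] yawz 75.01 F [-2.55  1.37  9.27] w 19.5
```

Call:
move_arm --dr '[[0, 0, 0], [0, 0, 0], [0, 0, 0], [0, 0, 0], [0, 0, 0], [0, 0, 0], [0, 0, 0], [0, 0, 0], [0, 0, 0], [0, 0, 0]]' --xyz '[[-0.004, 0, 0], [-0.004, 0, 0], [0, 0, 0.003], [0, 0, 0.003], [0.001, 0, 0], [0.001, 0, 0], [0.0015, 0, 0], [0.0015, 0, 0], [0.001, 0, 0], [0.0005, 0, 0]]' --grip '[10, 10, 10, 10, 10, 10, 10, 10, 10, 10]'

```text
time: 15.2
ee_pos: [549.6, 181.0, 139.1]
tool_rot: [-1.014, 1.321, 1.014]
force: [-1.8, 0.7, 5.4]
width: 19.9
```

```bash
python3 w.py
```

```text
15.2 [549.6  180.95 139.06] x [ 2.e-04  6.e-04 -1.e+00] yawz 74.99 F [-1.79  0.7   5.36] w 19.9
```

Call:
move_arm --dr '[[0, 0, 0], [0, 0, 0], [0, 0, 0], [0, 0, 0], [0, 0, 0], [0, 0, 0], [0, 0, 0], [0, 0, 0], [0, 0, 0], [0, 0, 0]]' --xyz '[[0.0004, 0, 0], [0.0004, 0, 0], [0.0004, 0, 0], [0.0004, 0, 0], [0, 0, 0], [0, 0, 0], [0, 0, 0], [0, 0, 0], [0, 0, 0], [0, 0, 0]]' --grip '[10, 10, 10, 10, 10, 10, 10, 10, 10, 10]'

```text
time: 16.03
ee_pos: [549.6, 180.9, 137.5]
tool_rot: [-1.014, 1.321, 1.014]
force: [-1.8, 1.3, 5.0]
width: 19.3
```

```bash
python3 w.py
```

```text
16.03 [549.63 180.9  137.48] x [ 2.e-04  6.e-04 -1.e+00] yawz 74.99 F [-1.83  1.26  4.99] w 19.3
```

Call:
move_arm --dr '[[0, 0, 0], [0, 0, 0], [0, 0, 0], [0, 0, 0], [0, 0, 0], [0, 0, 0], [0, 0, 0], [0, 0, 0], [0, 0, 0], [0, 0, 0]]' --xyz '[[0.0004, 0, 0], [0.0004, 0, 0], [0.0004, 0, 0], [0.0004, 0, 0], [0.0004, 0, 0], [0.0004, 0, 0], [0.0004, 0, 0], [0, 0, 0], [0, 0, 0], [0, 0, 0]]' --grip '[10, 10, 10, 10, 10, 10, 10, 10, 10, 10]'

```text
time: 16.87
ee_pos: [549.7, 180.8, 134.5]
tool_rot: [-1.014, 1.321, 1.014]
force: [-0.2, 2.4, 3.7]
width: 19.4
```

```bash
python3 w.py;python3 - <<'E'
from h import *
p,d=viewer.grab_frame("side");cv2.imwrite("pics/s2.png",np.hstack([cv2.resize(i[110:220,170:300],(400,338)) for i in(cv2.imread("pics/side0.png"),p)]))
E
```

```text
16.87 [549.69 180.82 134.5 ] x [ 4.e-04  4.e-04 -1.e+00] yawz 75.0 F [-0.2   2.42  3.68] w 19.4
```

View pics/s2.png

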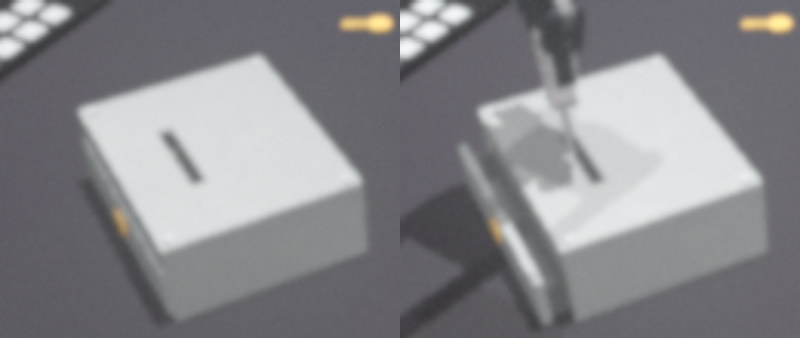

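The drawer front now stands off the case (right half, front edge around crop (500,240)), so it is ajar. Next I'll withdraw the rod and carry it back.

Call:
move_arm --dr '[[0, 0, 0], [0, 0, 0], [0, 0, 0], [0, 0, 0], [0, 0, 0], [0, 0, 0], [0, 0, 0], [0, 0, 0], [0, 0, 0], [0, 0, 0]]' --xyz '[[-0.002, 0, 0], [-0.004, 0, 0], [-0.006, 0, 0], [-0.008, 0, 0], [-0.01, 0, 0], [-0.01, 0, 0], [-0.015, 0, 0], [-0.015, 0, 0], [-0.005, 0, 0], [0, 0, 0]]' --grip '[10, 10, 10, 10, 10, 10, 10, 10, 10, 10]'

```text
time: 17.75
ee_pos: [551.3, 180.9, 212.4]
tool_rot: [-1.016, 1.317, 1.011]
force: [1.1, -0.2, -1.6]
width: 19.2
```

Call:
move_arm --dr '[[0, 0, 0], [0, 0, 0], [0, 0, 0], [0, 0, 0], [0, 0, 0], [0, 0, 0], [0, 0, 0], [0, 0, 0], [0, 0, 0], [0, 0, 0]]' --xyz '[[0, -0.004, -0.02], [0, -0.004, -0.03], [0, -0.004, -0.035], [0, -0.004, -0.035], [0, -0.004, -0.035], [0, -0.004, -0.035], [0, -0.004, -0.035], [0, -0.004, -0.035], [0, -0.004, -0.035], [0, -0.004, -0.035]]' --grip '[10, 10, 10, 10, 10, 10, 10, 10, 10, 10]'

```text
time: 18.58
ee_pos: [501.6, -149.9, 208.6]
tool_rot: [-1.014, 1.322, 1.015]
force: [1.1, 0.1, -0.6]
width: 19.3
```

Call:
move_arm --dr '[[0, 0, 0], [0, 0, 0], [0, 0, 0], [0, 0, 0], [0, 0, 0], [-0.076, 0, 0], [-0.076, 0, 0], [-0.075, 0, 0], [0, 0, 0], [0, 0, 0]]' --xyz '[[0, -0.003, -0.03], [0, -0.003, -0.025], [0, -0.003, -0.02], [0, -0.003, -0.014], [0, 0, -0.01], [0, 0, 0], [0, 0, 0], [0, 0, 0], [0, 0, 0], [0, 0, 0]]' --grip '[10, 10, 10, 10, 10, 10, 10, 10, 10, 10]'

```text
time: 19.42
ee_pos: [488.6, -246.5, 209.0]
tool_rot: [-1.182, 1.226, 1.184]
force: [0.6, -0.3, -1.6]
width: 19.5
```

```bash
python3 w.py 488.5 -246.8 160
```

```text
19.42 [ 488.64 -246.51  209.  ] x [-7.e-04  7.e-04 -1.e+00] yawz 87.94 F [ 0.56 -0.26 -1.61] w 19.5
tool delta mm [49.    0.1  -0.33]
```

Call:
move_arm --dr '[[0, 0, 0], [0, 0, 0], [0, 0, 0], [0, 0, 0], [0, 0, 0], [0, 0, 0], [0, 0, 0], [0, 0, 0], [0, 0, 0], [0, 0, 0]]' --xyz '[[0.01, 0, -0.0003], [0.01, 0, 0], [0.01, 0, 0], [0.01, 0, 0], [0.005, 0, 0], [0, 0, 0], [0, 0, 0], [0, 0, 0], [0, 0, 0], [0, 0, 0]]' --grip '[10, 10, 10, 10, 10, 10, 10, 10, 10, 10]'

```text
time: 20.25
ee_pos: [489.2, -247.9, 165.2]
tool_rot: [-1.185, 1.225, 1.182]
force: [0.3, -0.0, -1.5]
width: 19.5
```

```bash
python3 w.py;python3 - <<'E'
from h import *
e=monitor.sense()['ee_pos'];o=[]
for n in("top","side"):
    p,d=viewer.grab_frame(n);u,v=proj(n,[e[0],e[1],75])[0];a,b=int(u)-35,int(v)-35;print(n,u,v,a,b)
    o.append(cv2.resize(p[b:b+70,a:a+70],(400,400),interpolation=cv2.INTER_CUBIC))
cv2.imwrite("pics/m3.png",np.hstack(o))
E
```

```text
20.25 [ 489.23 -247.87  165.23] x [ 1.3e-03 -9.0e-04 -1.0e+00] yawz 88.0 F [ 0.34 -0.04 -1.46] w 19.5
top 383.46651176488956 255.30978471790152 348 220
side 327.57321053024697 261.9680238158412 292 226
```

View pics/m3.png

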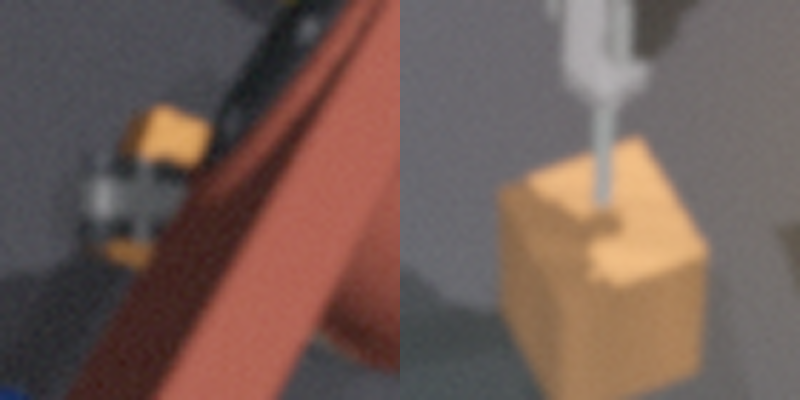

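Right: the tip at crop (602,207) is just above the dark hole, centred near (605,222). I'll correct by under 1 mm and lower it in.

Call:
move_arm --dr '[[0, 0, 0], [0, 0, 0], [0, 0, 0], [0, 0, 0], [0, 0, 0], [0, 0, 0], [0, 0, 0], [0, 0, 0], [0, 0, 0], [0, 0, 0]]' --xyz '[[0.002, 0.0005, 0.0008], [0.002, 0, 0], [0.002, 0, 0], [0.002, 0, 0], [0.002, 0, 0], [0.002, 0, 0], [0.002, 0, 0], [0.002, 0, 0], [0, 0, 0], [0, 0, 0]]' --grip '[10, 10, 10, 10, 10, 10, 10, 10, 10, 10]'

```text
time: 21.18
ee_pos: [488.2, -246.6, 148.2]
tool_rot: [-1.183, 1.226, 1.184]
force: [0.6, 0.8, -1.2]
width: 19.3
```

```bash
python3 w.py 488.6 -246.9 96
```

```text
21.18 [ 488.16 -246.61  148.21] x [-3.e-04  2.e-04 -1.e+00] yawz 88.01 F [ 0.58  0.81 -1.15] w 19.3
tool delta mm [52.21 -0.46 -0.28]
```

Call:
move_arm --dr '[[0, 0, 0], [0, 0, 0], [0, 0, 0], [0, 0, 0], [0, 0, 0], [0, 0, 0], [0, 0, 0], [0, 0, 0], [0, 0, 0], [0, 0, 0]]' --xyz '[[0.004, -0.0004, 0], [0.006, 0, 0], [0.006, 0, 0], [0.006, 0, 0], [0.006, 0, 0], [0.006, 0, 0], [0.006, 0, 0], [0.004, 0, 0], [0.002, 0, 0], [0, 0, 0]]' --grip '[10, 10, 10, 10, 10, 10, 10, 10, 10, 10]'

```text
time: 22.02
ee_pos: [488.2, -246.4, 101.6]
tool_rot: [-1.182, 1.226, 1.185]
force: [-0.4, 0.1, -0.6]
width: 19.3
```

Call:
move_arm --dr '[[0, 0, 0], [0, 0, 0], [0, 0, 0], [0, 0, 0], [0, 0, 0], [0, 0, 0], [0, 0, 0], [0, 0, 0], [0, 0, 0], [0, 0, 0]]' --xyz '[[0.001, 0, 0], [0.001, 0, 0], [0.001, 0, 0], [0.001, 0, 0], [0.001, 0, 0], [0.001, 0, 0], [0.0005, 0, 0], [0.0005, 0, 0], [0, 0, 0], [0, 0, 0]]' --grip '[10, 10, 10, 10, 10, 10, 10, 10, 10, 10]'

```text
time: 22.85
ee_pos: [488.6, -246.7, 95.4]
tool_rot: [-1.183, 1.225, 1.184]
force: [-0.1, 0.1, -1.2]
width: 19.3
```

```bash
python3 w.py
```

```text
22.85 [ 488.64 -246.68   95.37] x [-1.e-04  1.e-04 -1.e+00] yawz 88.01 F [-0.06  0.08 -1.19] w 19.3
```

Not seated yet, so I'll go down to about 93 and read the force.

Call:
move_arm --dr '[[0, 0, 0], [0, 0, 0], [0, 0, 0], [0, 0, 0], [0, 0, 0], [0, 0, 0], [0, 0, 0], [0, 0, 0], [0, 0, 0], [0, 0, 0]]' --xyz '[[0.0005, 0, 0], [0.0005, 0, 0], [0.0005, 0, 0], [0.0005, 0, 0], [0, 0, 0], [0, 0, 0], [0, 0, 0], [0, 0, 0], [0, 0, 0], [0, 0, 0]]' --grip '[10, 10, 10, 10, 10, 10, 10, 10, 10, 10]'

```text
time: 23.68
ee_pos: [488.8, -246.8, 94.0]
tool_rot: [-1.184, 1.225, 1.183]
force: [-2.6, 1.4, 5.6]
width: 19.3
```

Seated: about 7 N at the height where it was gripped. Now I'll open and retreat.

Call:
move_arm --dr '[[0, 0, 0], [0, 0, 0], [0, 0, 0], [0, 0, 0], [0, 0, 0], [0, 0, 0], [0, 0, 0], [0, 0, 0], [0, 0, 0], [0, 0, 0]]' --xyz '[[0, 0, 0], [0, 0, 0], [0, 0, 0], [0, 0, 0], [0, 0, 0], [0, 0, 0], [0, 0, 0], [0, 0, 0], [0, 0, 0], [0, 0, 0]]' --grip '[100, 100, 100, 100, 100, 100, 100, 100, 100, 100]'

```text
time: 24.52
ee_pos: [488.7, -246.7, 93.4]
tool_rot: [-1.184, 1.225, 1.183]
force: [1.0, 0.4, 0.1]
width: 85.2
```

Call:
move_arm --dr '[[0, 0, 0], [0, 0, 0], [0, 0, 0], [0, 0, 0], [0, 0, 0], [0, 0, 0], [0, 0, 0], [0, 0, 0], [0, 0, 0], [0, 0, 0]]' --xyz '[[-0.005, 0, 0], [-0.01, 0, 0], [-0.015, 0, 0], [-0.02, 0, 0], [-0.02, 0, 0], [-0.02, 0, 0], [-0.02, 0, 0], [-0.02, 0, 0], [-0.01, 0, 0], [0, 0, 0]]' --grip '[100, 100, 100, 100, 100, 100, 100, 100, 100, 100]'

```text
time: 25.35
ee_pos: [490.6, -247.9, 237.7]
tool_rot: [-1.19, 1.224, 1.177]
force: [0.3, 0.3, -0.1]
width: 85.4
```

Call:
move_arm --dr '[[0, 0, 0], [0, 0, 0], [0, 0, 0], [0, 0, 0], [0, 0, 0], [0, 0, 0], [0, 0, 0], [0, 0, 0], [0, 0, 0], [0, 0, 0]]' --xyz '[[0, 0.01, 0.02], [0, 0.01, 0.03], [0, 0.01, 0.03], [0, 0.01, 0.03], [0, 0.01, 0.03], [0, 0.01, 0.02], [0, 0, 0.01], [0, 0, 0], [0, 0, 0], [0, 0, 0]]' --grip '[100, 100, 100, 100, 100, 100, 100, 100, 100, 100]'

```text
time: 26.18
ee_pos: [435.1, -75.6, 233.3]
tool_rot: [-1.184, 1.226, 1.183]
force: [0.2, 0.0, -0.2]
width: 85.4
```

```bash
python3 w.py;python3 - <<'E'
from h import *
p,d=viewer.grab_frame("side");cv2.imwrite("pics/s4.png",p);C=cloud("side",d)
S=cv2.cvtColor(p,cv2.COLOR_BGR2HSV)[...,1]
m=(d>0)&(np.hypot(C[...,0]-488,C[...,1]+247)<35)&(C[...,2]>120)
print(m.sum(),C[m].mean(0).round(1),np.percentile(C[m][:,2],95).round(1))
m=m&(C[...,2]>134);print(rect(onplane("side",np.argwhere(m)[:,::-1],140)))
E
```

```text
26.18 [435.09 -75.63 233.28] x [ 0.e+00 -7.e-04 -1.e+00] yawz 87.98 F [ 0.16  0.02 -0.17] w 85.4
176 [ 483.  -250.1  134.8] 141.5
(array([ 483.5, -249.8]), array([23.4, 22.8]), 86.7)
```

View pics/s4.png

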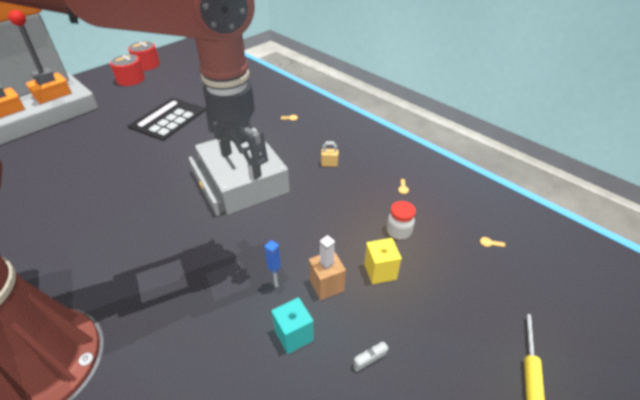

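The rod hangs upright in the wooden stand at (327,250), as at the start. The drawer front stands out at (203,190), and the bystanders are in place. Handing in.

```bash
python3 -c "
from bench import robot;robot.finish_job()"
```

```text
the job is handed in; nothing more can be done
```

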